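# Make up a tea gift crate and a seasoning gift crate at the kitchen counter

## Robot

A 6-joint arm with a two-finger parallel gripper is mounted at the origin on the work surface. World frame = base frame: x ahead of the robot, y to its left, z up, the work surface at z = 0. Lengths are in mm, angles in rad, forces in N, time in s.
With the tool pointing down it reaches from about 225 to 725 mm from the base axis. Payload 3.1 kg.
Tool frame: the origin (TCP) lies midway between the tips of the shut fingers; the grasp point (between the pads) lies 19 mm behind it; z points along the fingers, y is the line along which they close (so a half turn about z gives the same grasp; the last joint's range is limited). The gripper opens to 85 mm and grips with 20 to 120 N. Pads are 22 mm wide; open, the fingers measure 114 mm over their backs; the gripper's body (76 mm by 85 mm) begins 54 mm behind the grasp point. The pads swing forward as they close: fully open they stand 13 mm farther back than shut.
Start: joints at [1.105, 0.048, 0.099, 1.622, 0, 1.443], TCP at [173.998, 495.32, 211.312] pointing down, gripper open.
Joint ranges: [-2.91, 2.91], [-0.99, 1.94], [-1.21, 1.42], [-2.12, 2.29], [-1.49, 1.47], [-3.14, 3.14]. Speed limits (rad/s): [2.79, 2.79, 3.14, 3.14, 3.14, 3.14].

## Interface

Orientations are given as a 3x3 rotation matrix whose columns are the frame's x, y, z axes.
In Python, from workcell import ctrl, cams gives the robot as it stands. The module is installed in compiled form; this text tells all that it offers.
- The arm moves only by the shell command python3 -m pendant 'ROWS' [FORCE]. ROWS is JSON, a list of rows, each an object of numbers: "hand": the opening, from 0 (shut) to 1 (fully open); "dx", "dy", "dz": the shift along the tool's x, y, z in cm; "rx", "ry", "rz": the turn, a rotation vector about the tool's x, y, z in units of 5 degrees (1.0 is 5 degrees). A call has 1 to 12 rows; each row is the pose to reach, as a shift and turn from the pose commanded when the call began, along the tool's axes at that moment; what a row does not reach only later rows make up. A row lasts 1/10 s, in which the tool goes at most 50 mm and 8.59 degrees, less where a joint would pass 70% of its speed; a pose out of reach is approached as far as the arm can. A call with a gripper value outside its range is refused whole. The fingers move at their own pace and stop on an object; FORCE is the grip in N (left out, the last holds). Time passes only in rows, so rows that repeat a pose let the fingers close. It gives the time, the measured TCP pose, the force, the opening and the grip force at its end, in the units of the state.
- ctrl.read_state(): the state, without advancing time (a new reading comes with each control period).
- cams.grab_frame(name): name is "scene" or "top"; returns the picture (480x640x3 uint8, red, green, blue); there is no depth.
- cams.calibration(name): a dict with "vertical_fov" (degrees; the focal length in pixels is half the picture's height over the tangent of half this angle, whatever the lens; pixels are square), "cx", "cy" (the principal point, pixels), "dist" ([k1, k2, p1, p2, k3] as OpenCV has them; the pictures are not rectified), "R" (3x3) and "t" (3): a world point X has camera coordinates R X + t. Camera axes: x right, y down, z forward; pixel columns grow to the right and rows downward; lengths in mm; the calibration is good to about 2 mm. A picture is of the moment at which its call begins. calibration takes no time and is no camera call.
- ctrl.sign_off(): hands the job in; it is judged then, once.
The state is a dict: "time": time; "joint_pos": joint angles; "dq": joint speeds; "effort": joint torques, N m; "tool_pos": TCP position; "tcp_rot": TCP orientation; "wrist_force": force on the tool from outside, world axes, zero at the start; "ft_torque": the same for the moment, N m; "opening": opening from 0.0 (shut) to 1.0 (fully open); "gripper_force": force on a finger pad.
Only numpy, scipy, OpenCV 4.12 (cv2) and the standard library are available. Lean on these libraries where they do the work, as an engineer would, in place of code of your own. Each camera call takes 0.05 s, during which the arm holds its last target. There are 200 camera calls.

## Task

Make up the two gift crates from the stock on the counter: the tea set (the square tea tin, the honey jar and the narrow biscuit carton) goes in the long crate, and the seasoning set (the slim cork-topped pepper canister and the round wooden salt pot) goes in the short crate. Stand everything upright and fully down on the crate floor, side by side in one row; stand the carton crosswise, its thin side running along the crate, or the three will not fit. Set each piece down, do not let it drop, and do not shift or knock over the drinking glass, the mug or the small bowl.

Things in the scene. Friction and masses are not known exactly. Their poses are not given: they have to be found in the camera images.
- tea_tin_mid (a point): square steel tea tin with a paper band and a raised round press lid: body 60 x 60 mm and 82 mm high, lid 49 mm across and 8 mm more, 90 mm in all, about 0.2 kg. The point lies on its upright axis, half-way up (45 mm above its underside); x and y axes square to its sides, z up.
- honey_jar_mid (a point): round straight-sided amber glass jar with a metal screw lid: glass 60 mm across, lid 62 mm across and the top 18 mm of its 80 mm height, about 0.34 kg. The point lies on its upright axis, half-way up (40 mm above its underside); z up.
- biscuit_carton_mid (a point): narrow oblong upright biscuit carton of brown board, rigid: 66 mm broad (along its x axis), 32 mm thick (along its y axis), 95 mm high, about 0.14 kg. The point lies on its upright axis, half-way up (47.5 mm above its underside); z up. In the long crate its x axis must lie across the crate (along the crate's x axis, either way round).
- pepper_canister_mid (a point): slim round aluminium canister with a paper band and a cork top: 46 mm across, 98 mm high, the cork being the top 17 mm, about 0.15 kg. The point lies on its upright axis, half-way up (49 mm above its underside); z up.
- salt_pot_mid (a point): round squat wooden salt pot with a flat lid and a small dark knob on top: 64 mm across, straight sides 70 mm high, 84 mm with its knob, about 0.26 kg. The point lies on its upright axis, half-way up of the 84 mm (42 mm above its underside); z up.
- long_crate: the longer open gift crate of pale wood, slatted sides and solid ends, 202 mm long, 96 mm wide and 36 mm high, open on top, loose on the counter (0.55 kg). Inside it is 186 mm long (along its y axis) and 84 mm wide (along its x axis), floor board 6 mm thick; side walls 6 mm, end walls 8 mm thick. Origin at the centre of its underside; z up.
- short_crate: the shorter open gift crate of pale wood, slatted sides and solid ends, 153 mm long, 96 mm wide and 36 mm high, open on top, loose on the counter (0.55 kg). Inside it is 137 mm long (along its y axis) and 84 mm wide (along its x axis), floor board 6 mm thick; side walls 6 mm, end walls 8 mm thick. Origin at the centre of its underside; z up.
- glass: bystander: clear drinking glass, 66 mm across, 88 mm high, standing on the counter; origin at the centre of its underside. Leave it alone.
- mug: bystander: blue mug, 76 mm across with a handle at its +y side, 82 mm high; origin at the centre of its underside. Leave it alone.
- bowl: bystander: small terracotta bowl, 92 mm across, 40 mm high; origin at the centre of its underside. Leave it alone.

How it is judged (in metres and radians):
At the end, for the whole second after the job is handed in: The tea tin, honey jar and biscuit carton stand in the long crate, the pepper canister and salt pot in the short one: each centre inside its crate's walls, underside within 5 mm of the crate floor, within 0.12 rad of upright, released and at rest; both crates flat on the counter (x of tea_tin_mid in the frame of long_crate between -0.032 and 0.032 m and y of tea_tin_mid in the frame of long_crate between -0.07 and 0.07 m and z of tea_tin_mid in the frame of long_crate between 0.045 and 0.056 m and angle between each of tea_tin_mid, honey_jar_mid, biscuit_carton_mid, pepper_canister_mid, salt_pot_mid's own z axis and vertical below 0.12 rad and linear speed of each of tea_tin, honey_jar, biscuit_carton, pepper_canister, salt_pot below 0.02 m/s and x of honey_jar_mid in the frame of long_crate between -0.032 and 0.032 m and y of honey_jar_mid in the frame of long_crate between -0.07 and 0.07 m and z of honey_jar_mid in the frame of long_crate between 0.04 and 0.051 m and x of biscuit_carton_mid in the frame of long_crate between -0.032 and 0.032 m and y of biscuit_carton_mid in the frame of long_crate between -0.085 and 0.085 m and z of biscuit_carton_mid in the frame of long_crate between 0.0475 and 0.0585 m and angle between each of long_crate, short_crate's own z axis and vertical below 0.06 rad and height (world z) of each of long_crate, short_crate below 0.006 m and x of pepper_canister_mid in the frame of short_crate between -0.032 and 0.032 m and y of pepper_canister_mid in the frame of short_crate between -0.055 and 0.055 m and z of pepper_canister_mid in the frame of short_crate between 0.049 and 0.06 m and x of salt_pot_mid in the frame of short_crate between -0.032 and 0.032 m and y of salt_pot_mid in the frame of short_crate between -0.045 and 0.045 m and z of salt_pot_mid in the frame of short_crate between 0.042 and 0.053 m); the robot touches nothing.
It fails at once if the drinking glass is shifted by more than 30 mm or knocked over (distance of glass from where it was at the start of the episode above 0.03 m or angle between glass's own z axis and vertical above 0.5 rad).
It fails at once if the mug is shifted by more than 30 mm or knocked over (distance of mug from where it was at the start of the episode above 0.03 m or angle between mug's own z axis and vertical above 0.5 rad).
It fails at once if the small bowl is shifted by more than 30 mm or knocked over (distance of bowl from where it was at the start of the episode above 0.03 m or angle between bowl's own z axis and vertical above 0.5 rad).
It fails at once if a piece of the stock is let fall instead of being set down (falling free of the fingers at over 0.6 m/s, a drop of about 18 mm) ((contact force between tea_tin and the fingers below 0.01 N and linear speed of tea_tin above 0.6 m/s) or (contact force between honey_jar and the fingers below 0.01 N and linear speed of honey_jar above 0.6 m/s) or (contact force between biscuit_carton and the fingers below 0.01 N and linear speed of biscuit_carton above 0.6 m/s) or (contact force between pepper_canister and the fingers below 0.01 N and linear speed of pepper_canister above 0.6 m/s) or (contact force between salt_pot and the fingers below 0.01 N and linear speed of salt_pot above 0.6 m/s)).
It also fails if it takes over 134 s, if anything falls off the work surface, if the arm or the gripper's body presses on something with over 40 N, if the wrist force passes 120 N, or if a joint passes its speed limit or range.

## Working session

There is one attempt and no reset: what is moved stays moved. The work goes in short steps, Python scripts to look and compute and a shell command to move; the robot and the scene stay as the last step left them, time stands still between calls to the robot, and variables do not carry over. Pictures are saved under pics/ and viewed, at most 14 in all, crops included, and the job is handed in when it is done.

```bash
mkdir -p pics; python3 - <<'E'
from workcell import ctrl,cams
import cv2
for n in("scene","top"):
    cv2.imwrite(f"pics/{n}0.png",cams.grab_frame(n)[...,::-1]); c=cams.calibration(n); print(n,c)
print(ctrl.read_state())
E
```

```text
scene {'vertical_fov': 53.42897902419913, 'cx': 312.90679723341344, 'cy': 244.08741277745094, 'dist': array([-0.06590975,  0.        ,  0.        ,  0.        ,  0.        ]), 'R': array([[-0.64610836,  0.76314396, -0.01246165],
       [ 0.62069135,  0.5158606 , -0.59044906],
       [-0.44416916, -0.38922891, -0.8069787 ]]), 't': array([ 395.99489376, -324.11287225, 1232.96348333])}
top {'vertical_fov': 56.910215881221106, 'cx': 310.17066305858015, 'cy': 243.76010335569688, 'dist': array([-0.03099749,  0.        ,  0.        ,  0.        ,  0.        ]), 'R': array([[ 0.01749826, -0.99974604,  0.01420078],
       [-0.99270718, -0.01906586, -0.11903337],
       [ 0.11927389, -0.01201434, -0.9927887 ]]), 't': array([-2.81660865e-01,  5.91088980e+02,  7.68462953e+02])}
{'time': 0.1, 'joint_pos': array([ 1.10520999e+00,  4.87238062e-02,  9.77197048e-02,  1.62197568e+00,
       -1.84885618e-05,  1.44299138e+00]), 'dq': array([ 0.00092405, -0.00089986,  0.00268152, -0.00066089,  0.00132577,
       -0.00057393]), 'effort': array([ 2.41563917e-03, -3.39851081e+01,  3.20936537e+01,  1.57716527e-02,
       -2.56670273e-04, -2.23661976e-05]), 'tool_pos': array([173.7321141 , 494.78824802, 210.19228412]), 'tcp_rot': array([[-9.43492101e-01,  3.31393612e-01, -9.63733584e-04],
       [ 3.31394911e-01,  9.43490103e-01, -1.95934321e-03],
       [ 2.59959276e-04, -2.16800125e-03, -9.99997616e-01]]), 'wrist_force': array([-0.49879016,  0.39487534,  0.12685665]), 'ft_torque': array([0.00914476, 0.01536525, 0.02478494]), 'gripper_force': 0.0, 'opening': 0.9942323072584907}
```

View pics/top0.png

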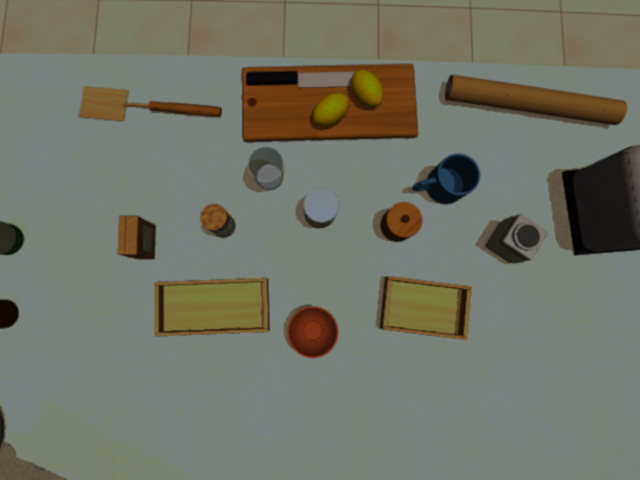

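View pics/scene0.png

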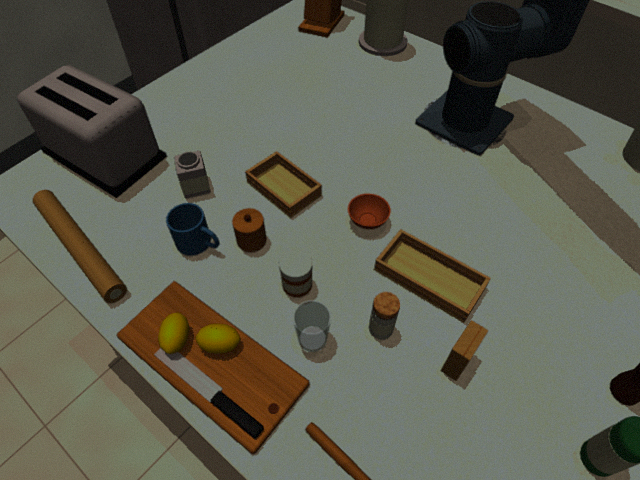

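Top view: crates centred near (212,307) long and (426,307) short. Carton is at (137,237), pepper (215,218), honey (321,207), salt (403,220) and tin (522,237); the glass is at (267,168), mug (455,178) and bowl (312,332). I'll look closer for exact pixels.

```bash
cat > h.py <<'E'
import cv2,numpy as np
from workcell import ctrl,cams
def pt(n,uv,z):
    c=cams.calibration(n); f=240/np.tan(np.radians(c["vertical_fov"]/2))
    K=np.array([[f,0,c["cx"]],[0,f,c["cy"]],[0,0,1]])
    q=cv2.undistortPoints(np.array(uv,float).reshape(-1,1,2),K,np.array(c["dist"])).reshape(-1,2)
    d=np.c_[q,np.ones(len(q))]@c["R"]; o=-c["R"].T@c["t"]
    return (o+d*((z-o[2])/d[:,2])[:,None])[:,:2]
E
python3 - <<'E'
import cv2
a=cv2.imread("pics/top0.png"); c=cv2.convertScaleAbs(a,alpha=1.7)
l=c[190:345,100:290]; r=c[135:345,375:555]
cv2.imwrite("pics/l.png",cv2.resize(l,None,fx=4,fy=3.8,interpolation=cv2.INTER_CUBIC) if 0 else cv2.resize(c[195:343,100:295],None,fx=4,fy=4,interpolation=cv2.INTER_CUBIC))
cv2.imwrite("pics/r.png",cv2.resize(c[195:345,370:560],None,fx=4,fy=4,interpolation=cv2.INTER_CUBIC))
E
```

```text
(no output)
```

View pics/l.png

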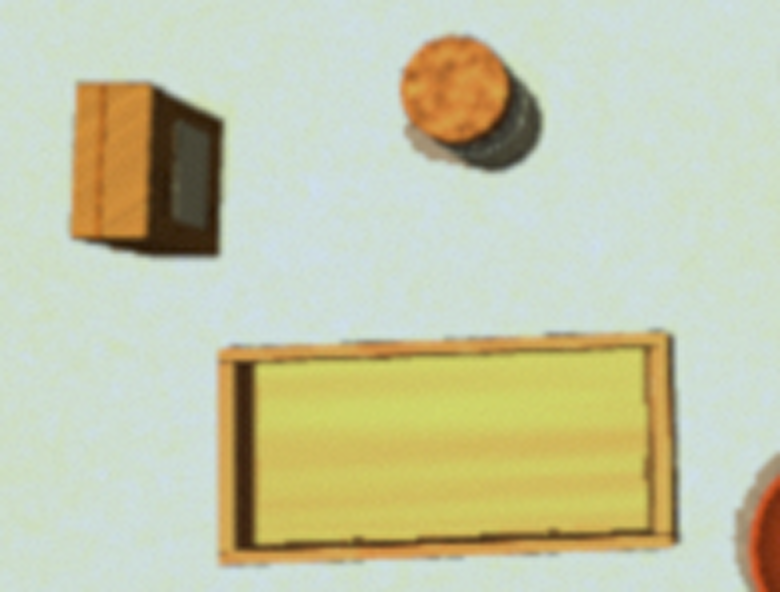

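View pics/r.png

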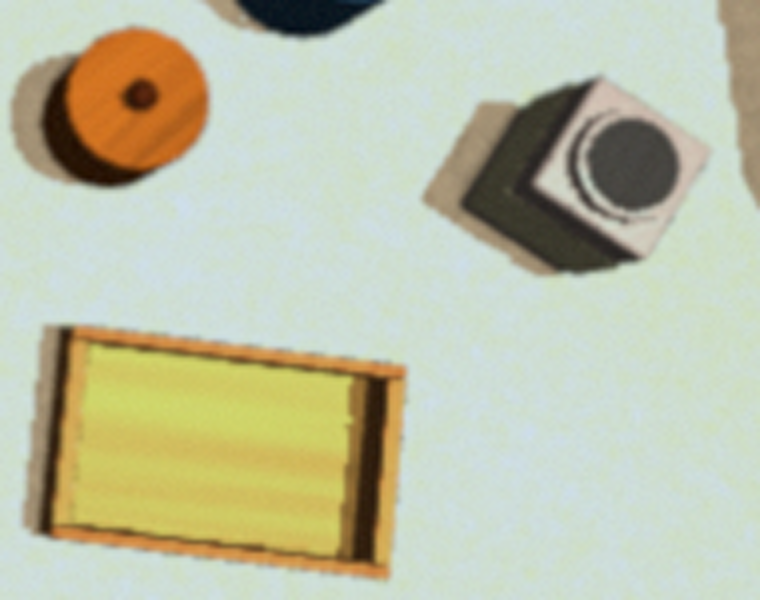

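Left crop (4x, offset 100,195): the carton top corners are (78,83),(152,83),(148,238),(71,238), and the cork is centred at (455,89). The long crate rim is (220,348),(666,331),(677,545),(219,565). Right crop (offset 370,195): the salt lid is at (137,98), the tin body-top corners are (600,77),(711,150),(642,257),(533,185), and the short crate rim is (73,327),(406,366),(388,578),(52,535).

```bash
python3 - <<'E'
from h import *
np.set_printoptions(precision=1,suppress=True)
def P(p,off,z):
    return pt("top",(np.array(p)+.5)/4-.5+np.array(off),z)
L=(100,195);R=(370,195)
def rect(n,p,off,z):
    w=P(p,off,z).astype(np.float32); (c,s,a)=cv2.minAreaRect(w)
    e=w-np.roll(w,-1,0); print(n,w.mean(0),"edges",[(round(float(np.hypot(*v)),1),round(float(np.degrees(np.arctan2(v[1],v[0]))),1)) for v in e])
rect("carton",[(78,83),(152,83),(148,238),(71,238)],L,95)
rect("long",[(220,348),(666,331),(677,545),(219,565)],L,36)
rect("tin",[(600,77),(711,150),(642,257),(533,185)],R,82)
rect("short",[(73,327),(406,366),(388,578),(52,535)],R,36)
print("pep",P([(455,89)],L,98),"salt",P([(137,98)],R,70),"knob",P([(141,93)],R,84),"tinlid",P([(632,163)],R,90))
g=cv2.imread("pics/top0.png")[175:240,290:355]; g=cv2.resize(g,None,fx=8,fy=8,interpolation=cv2.INTER_CUBIC)
cv2.imwrite("pics/honey.png",cv2.convertScaleAbs(g,alpha=1.7))
print("glass",pt("top",[(266,164)],88),"mug",pt("top",[(458,173)],82),"handle",pt("top",[(418,187)],60),"bowl",pt("top",[(312,332)],40))
E
```

```text
carton [593.4 318.6] edges [(31.4, 91.1), (65.8, 2.2), (32.4, -88.9), (65.8, -178.6)]
long [475.3 185.3] edges [(200.0, 93.3), (94.9, 4.6), (202.8, -86.4), (95.8, -177.1)]
tin [ 605.5 -361.9] edges [(57.4, 57.0), (57.6, -34.7), (55.9, -123.0), (57.6, 146.8)]
short [ 480.  -201.4] edges [(152.2, 84.3), (95.1, -6.2), (151.7, -96.4), (93.2, 174.1)]
pep [[625.9 174.9]] salt [[ 633.5 -152.8]] knob [[ 633.2 -151.3]] tinlid [[ 606.1 -362.4]]
glass [[722.3  90.2]] mug [[ 715.7 -246.6]] handle [[ 694.5 -181.1]] bowl [[433.7   4.6]]
```

View pics/honey.png

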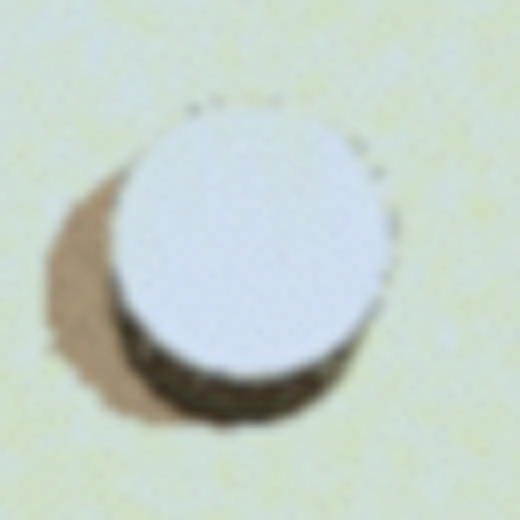

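The honey lid's centre is at crop (252,240)/8, about (321.0,204.6) in the full picture. I'll write a helper that gives the deltas in tool axes.

```bash
cat >> h.py <<'E'
OBJ=dict(carton=(593.4,318.6,1.5),pepper=(625.9,174.9,3.6),salt=(633.4,-152.2,25),tin=(605.8,-362.1,-33.6),honey=None)
OBJ["honey"]=(*pt("top",[(321.0,204.6)],80)[0],-20)
def slot(c,y,dth=0):
    x0,y0,a=dict(long=(475.3,185.3,3.6),short=(480.,-201.4,-6.0))[c]; r=np.radians(a)
    return (x0-y*np.sin(r),y0+y*np.cos(r),a+dth)
SLOT=dict(carton=slot("long",69),honey=slot("long",14),tin=slot("long",-55),pepper=slot("short",36.5),salt=slot("short",-27.5))
def go(t,z):
    s=ctrl.read_state(); R=s["tcp_rot"]; d=R.T@(np.array([t[0],t[1],z])-s["tool_pos"])/10
    th=np.degrees(np.arctan2(R[1,1],R[0,1]))
    print("t%.1f"%s["time"],"pos",s["tool_pos"].round(1),"th%.1f"%th,"-> dx,dy,dz cm",d.round(2),"rz %.2f"%((th-t[2])/5),"Fz %.1f open %.2f grip %.0f"%(s["wrist_force"][2],s["opening"],s["gripper_force"]))
E
python3 -c "
from h import *
print(OBJ,SLOT); go(OBJ['carton'],200)"
```

```text
{'carton': (593.4, 318.6, 1.5), 'pepper': (625.9, 174.9, 3.6), 'salt': (633.4, -152.2, 25), 'tin': (605.8, -362.1, -33.6), 'honey': (np.float64(654.3167789236833), np.float64(-6.462578333371319), -20)} {'carton': (np.float64(470.9674541524774), np.float64(254.16384426155076), 3.6), 'honey': (np.float64(474.4209327265896), np.float64(199.27237419799582), 3.6), 'tin': (np.float64(478.75347857411225), np.float64(130.40852993644506), 3.6), 'pepper': (np.float64(483.8152889092693), np.float64(-165.09995081905802), -6.0), 'salt': (np.float64(477.12546726013954), np.float64(-228.74935212262753), -6.0)}
t0.1 pos [173.7 494.8 210.2] th70.6 -> dx,dy,dz cm [-45.43  -2.71   1.01] rz 13.83 Fz 0.1 open 0.99 grip 0
```

```bash
sed -i 's/\[0\],-20)/[0],3.6)/' h.py; python3 -m pendant '[{"hand":1,"dx":-11,"dy":-0.7,"dz":0,"rz":3.4},{"hand":1,"dx":-23,"dy":-1.4,"dz":0,"rz":7},{"hand":1,"dx":-34,"dy":-2,"dz":0.5,"rz":10},{"hand":1,"dx":-45.4,"dy":-2.7,"dz":1,"rz":13.83},{"hand":1,"dx":-45.4,"dy":-2.7,"dz":1,"rz":13.83},{"hand":1,"dx":-45.4,"dy":-2.7,"dz":1,"rz":13.83},{"hand":1,"dx":-45.4,"dy":-2.7,"dz":1,"rz":13.83},{"hand":1,"dx":-45.4,"dy":-2.7,"dz":1,"rz":13.83},{"hand":1,"dx":-45.4,"dy":-2.7,"dz":1,"rz":13.83},{"hand":1,"dx":-45.4,"dy":-2.7,"dz":1,"rz":13.83},{"hand":1,"dx":-45.4,"dy":-2.7,"dz":1,"rz":13.83},{"hand":1,"dx":-45.4,"dy":-2.7,"dz":1,"rz":13.83}]' 60; python3 -c "
from h import *
go(OBJ['carton'],45)"
```

```text
t0.1 pos [173.7 494.8 210.2] th70.6 -> dx,dy,dz cm [-45.44  -2.68  16.51] rz 13.83 Fz 0.1 open 0.99 grip 0validation failed for argument at $[0]...
```

```bash
python3 -m pendant '[{"hand":1,"dx":-11,"dy":-0.7,"dz":0,"rx":0,"ry":0,"rz":3.4},{"hand":1,"dx":-23,"dy":-1.4,"dz":0,"rx":0,"ry":0,"rz":7},{"hand":1,"dx":-34,"dy":-2,"dz":0.5,"rx":0,"ry":0,"rz":10},{"hand":1,"dx":-45.4,"dy":-2.7,"dz":1,"rx":0,"ry":0,"rz":13.83},{"hand":1,"dx":-45.4,"dy":-2.7,"dz":1,"rx":0,"ry":0,"rz":13.83},{"hand":1,"dx":-45.4,"dy":-2.7,"dz":1,"rx":0,"ry":0,"rz":13.83},{"hand":1,"dx":-45.4,"dy":-2.7,"dz":1,"rx":0,"ry":0,"rz":13.83},{"hand":1,"dx":-45.4,"dy":-2.7,"dz":1,"rx":0,"ry":0,"rz":13.83},{"hand":1,"dx":-45.4,"dy":-2.7,"dz":1,"rx":0,"ry":0,"rz":13.83},{"hand":1,"dx":-45.4,"dy":-2.7,"dz":1,"rx":0,"ry":0,"rz":13.83},{"hand":1,"dx":-45.4,"dy":-2.7,"dz":1,"rx":0,"ry":0,"rz":13.83},{"hand":1,"dx":-45.4,"dy":-2.7,"dz":1,"rx":0,"ry":0,"rz":13.83}]' 60; python3 -c "
from h import *
go(OBJ['carton'],45)"
```

```text
time: 1.3
tool_pos: [592.4, 319.8, 201.1]
tcp_rot: [[-0.027, 1.0, -0.001], [1.0, 0.027, 0.0], [0.0, -0.001, -1.0]]
wrist_force: [0.1, -0.3, -0.1]
opening: 0.997
gripper_force: 0.0
t1.3 pos [592.4 319.8 201.1] th1.5 -> dx,dy,dz cm [-0.12  0.11 15.61] rz 0.01 Fz -0.1 open 1.00 grip 0
```

```bash
python3 -m pendant '[{"hand":1,"dx":-0.1,"dy":0.1,"dz":4,"rx":0,"ry":0,"rz":0},{"hand":1,"dx":-0.1,"dy":0.1,"dz":8,"rx":0,"ry":0,"rz":0},{"hand":1,"dx":-0.1,"dy":0.1,"dz":11,"rx":0,"ry":0,"rz":0},{"hand":1,"dx":-0.1,"dy":0.1,"dz":14,"rx":0,"ry":0,"rz":0},{"hand":1,"dx":-0.1,"dy":0.1,"dz":15.6,"rx":0,"ry":0,"rz":0},{"hand":1,"dx":-0.1,"dy":0.1,"dz":15.6,"rx":0,"ry":0,"rz":0},{"hand":1,"dx":-0.1,"dy":0.1,"dz":15.6,"rx":0,"ry":0,"rz":0}]'; python3 -c "
from h import *
cv2.imwrite('pics/a.png',cams.grab_frame('scene')[200:420,300:560,::-1].repeat(2,0).repeat(2,1))
go(OBJ['carton'],45)"
```

```text
time: 2.0
tool_pos: [594.3, 319.3, 46.9]
tcp_rot: [[-0.027, 1.0, 0.001], [1.0, 0.027, 0.001], [0.001, 0.001, -1.0]]
wrist_force: [-0.0, 0.7, 0.9]
opening: 0.997
gripper_force: 0.0
t2.0 pos [595.3 319.4  48. ] th1.5 -> dx,dy,dz cm [-0.08 -0.2   0.3 ] rz 0.01 Fz 1.2 open 1.00 grip 0
```

View pics/a.png

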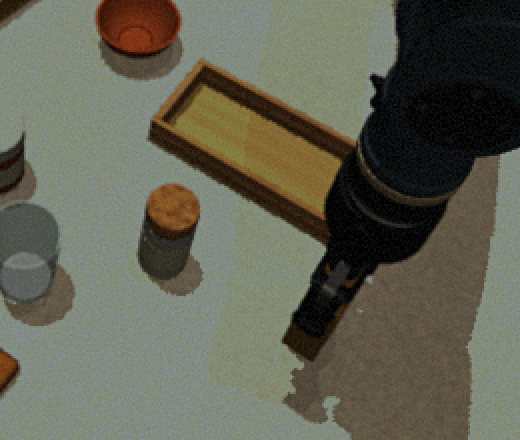

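The fingers straddle the carton (crop about (320,320)) and nothing is touched. Next I close and lift.

```bash
python3 -m pendant '[{"hand":0,"dx":0,"dy":0,"dz":0,"rx":0,"ry":0,"rz":0},{"hand":0,"dx":0,"dy":0,"dz":0,"rx":0,"ry":0,"rz":0},{"hand":0,"dx":0,"dy":0,"dz":0,"rx":0,"ry":0,"rz":0},{"hand":0,"dx":0,"dy":0,"dz":0,"rx":0,"ry":0,"rz":0},{"hand":0,"dx":0,"dy":0,"dz":0,"rx":0,"ry":0,"rz":0},{"hand":0,"dx":0,"dy":0,"dz":0,"rx":0,"ry":0,"rz":0}]' 50; python3 -c "
from h import *
go(SLOT['carton'],110)"
```

```text
time: 2.65
tool_pos: [595.7, 319.2, 48.4]
tcp_rot: [[-0.026, 1.0, 0.004], [1.0, 0.026, 0.002], [0.002, 0.004, -1.0]]
wrist_force: [-1.7, 0.6, 6.9]
opening: 0.76
gripper_force: 56.2
t2.6 pos [595.7 319.2  48.4] th1.5 -> dx,dy,dz cm [ -6.16 -12.62  -6.22] rz -0.42 Fz 6.9 open 0.76 grip 56
```

```bash
python3 -m pendant '[{"hand":0,"dx":0,"dy":0,"dz":-2,"rx":0,"ry":0,"rz":0},{"hand":0,"dx":0,"dy":0,"dz":-4.5,"rx":0,"ry":0,"rz":0},{"hand":0,"dx":0,"dy":0,"dz":-6.2,"rx":0,"ry":0,"rz":0},{"hand":0,"dx":-1,"dy":-2,"dz":-6.2,"rx":0,"ry":0,"rz":-0.2},{"hand":0,"dx":-2.2,"dy":-4.5,"dz":-6.2,"rx":0,"ry":0,"rz":-0.42},{"hand":0,"dx":-3.4,"dy":-7,"dz":-6.2,"rx":0,"ry":0,"rz":-0.42},{"hand":0,"dx":-4.6,"dy":-9.5,"dz":-6.2,"rx":0,"ry":0,"rz":-0.42},{"hand":0,"dx":-5.6,"dy":-11.5,"dz":-6.2,"rx":0,"ry":0,"rz":-0.42},{"hand":0,"dx":-6.2,"dy":-12.6,"dz":-6.2,"rx":0,"ry":0,"rz":-0.42},{"hand":0,"dx":-6.2,"dy":-12.6,"dz":-6.2,"rx":0,"ry":0,"rz":-0.42},{"hand":0,"dx":-6.2,"dy":-12.6,"dz":-6.2,"rx":0,"ry":0,"rz":-0.42},{"hand":0,"dx":-6.2,"dy":-12.6,"dz":-6.2,"rx":0,"ry":0,"rz":-0.42}]'; python3 -c "
from h import *
go(SLOT['carton'],55)"
```

```text
time: 3.85
tool_pos: [471.0, 253.4, 107.5]
tcp_rot: [[-0.063, 0.998, 0.001], [0.998, 0.063, 0.0], [0.0, 0.001, -1.0]]
wrist_force: [0.9, 0.0, -0.7]
opening: 0.762
gripper_force: 56.1
t3.9 pos [471.  253.4 107.5] th3.6 -> dx,dy,dz cm [ 0.07 -0.01  5.25] rz -0.00 Fz -0.7 open 0.76 grip 56
```

```bash
python3 -m pendant '[{"hand":0,"dx":0.1,"dy":0,"dz":1.5,"rx":0,"ry":0,"rz":0},{"hand":0,"dx":0.1,"dy":0,"dz":3,"rx":0,"ry":0,"rz":0},{"hand":0,"dx":0.1,"dy":0,"dz":4,"rx":0,"ry":0,"rz":0},{"hand":0,"dx":0.1,"dy":0,"dz":4.7,"rx":0,"ry":0,"rz":0},{"hand":0,"dx":0.1,"dy":0,"dz":5.1,"rx":0,"ry":0,"rz":0},{"hand":0,"dx":0.1,"dy":0,"dz":5.3,"rx":0,"ry":0,"rz":0},{"hand":0,"dx":0.1,"dy":0,"dz":5.3,"rx":0,"ry":0,"rz":0},{"hand":0,"dx":0.1,"dy":0,"dz":5.3,"rx":0,"ry":0,"rz":0}]'; python3 -c "
from h import *
go(SLOT['carton'],55)"
```

```text
time: 4.65
tool_pos: [470.7, 254.4, 54.7]
tcp_rot: [[-0.063, 0.998, 0.002], [0.998, 0.063, 0.001], [0.0, 0.002, -1.0]]
wrist_force: [-0.8, -0.3, -1.6]
opening: 0.765
gripper_force: 56.2
t4.7 pos [470.7 254.4  54.7] th3.6 -> dx,dy,dz cm [-0.03  0.02 -0.03] rz -0.00 Fz -1.6 open 0.77 grip 56
```

```bash
python3 -m pendant '[{"hand":0,"dx":0,"dy":0,"dz":0.1,"rx":0,"ry":0,"rz":0},{"hand":0,"dx":0,"dy":0,"dz":0.2,"rx":0,"ry":0,"rz":0},{"hand":0,"dx":0,"dy":0,"dz":0.2,"rx":0,"ry":0,"rz":0}]'
```

```text
time: 4.95
tool_pos: [470.8, 254.4, 54.4]
tcp_rot: [[-0.063, 0.998, 0.002], [0.998, 0.063, 0.001], [0.001, 0.002, -1.0]]
wrist_force: [-2.2, -0.4, 7.2]
opening: 0.762
gripper_force: 56.9
```

```bash
python3 -m pendant '[{"hand":1,"dx":0,"dy":0,"dz":0,"rx":0,"ry":0,"rz":0},{"hand":1,"dx":0,"dy":0,"dz":0,"rx":0,"ry":0,"rz":0},{"hand":1,"dx":0,"dy":0,"dz":0,"rx":0,"ry":0,"rz":0},{"hand":1,"dx":0,"dy":0,"dz":0,"rx":0,"ry":0,"rz":0},{"hand":1,"dx":0,"dy":0,"dz":-3,"rx":0,"ry":0,"rz":0},{"hand":1,"dx":0,"dy":0,"dz":-7,"rx":0,"ry":0,"rz":0},{"hand":1,"dx":0,"dy":0,"dz":-11,"rx":0,"ry":0,"rz":0},{"hand":1,"dx":-2,"dy":3.5,"dz":-13,"rx":0,"ry":0,"rz":0},{"hand":1,"dx":-4.5,"dy":7.5,"dz":-13,"rx":0,"ry":0,"rz":0},{"hand":1,"dx":-7,"dy":11.5,"dz":-13,"rx":0,"ry":0,"rz":0},{"hand":1,"dx":-8.9,"dy":15,"dz":-13,"rx":0,"ry":0,"rz":0},{"hand":1,"dx":-8.9,"dy":15,"dz":-13,"rx":0,"ry":0,"rz":0}]'; python3 -c "
from h import *
cv2.imwrite('pics/b.png',cams.grab_frame('scene')[180:420,300:560,::-1].repeat(2,0).repeat(2,1))
go(OBJ['pepper'],45)"
```

```text
time: 6.15
tool_pos: [628.8, 171.3, 178.6]
tcp_rot: [[-0.058, 0.998, -0.002], [0.998, 0.058, -0.002], [-0.002, -0.002, -1.0]]
wrist_force: [-0.2, -0.2, -0.7]
opening: 1.002
gripper_force: 0.0
t6.2 pos [626.6 172.9 179.5] th3.4 -> dx,dy,dz cm [ 2.100e-01 -1.000e-02  1.345e+01] rz -0.04 Fz 0.1 open 1.00 grip 0
```

View pics/b.png

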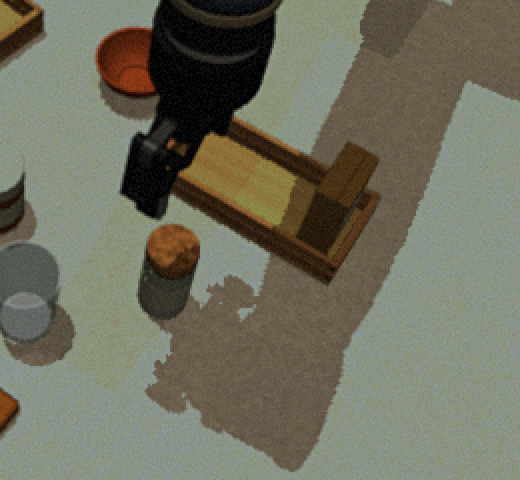

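The carton stands crosswise at the far end of the long crate. Pepper next, closing in the same call.

```bash
python3 -m pendant '[{"hand":1,"dx":0.2,"dy":0,"dz":4,"rx":0,"ry":0,"rz":0},{"hand":1,"dx":0.2,"dy":0,"dz":8,"rx":0,"ry":0,"rz":0},{"hand":1,"dx":0.2,"dy":0,"dz":11.5,"rx":0,"ry":0,"rz":0},{"hand":1,"dx":0.2,"dy":0,"dz":13.5,"rx":0,"ry":0,"rz":0},{"hand":1,"dx":0.2,"dy":0,"dz":13.5,"rx":0,"ry":0,"rz":0},{"hand":0,"dx":0.2,"dy":0,"dz":13.5,"rx":0,"ry":0,"rz":0},{"hand":0,"dx":0.2,"dy":0,"dz":13.5,"rx":0,"ry":0,"rz":0},{"hand":0,"dx":0.2,"dy":0,"dz":13.5,"rx":0,"ry":0,"rz":0},{"hand":0,"dx":0.2,"dy":0,"dz":13.5,"rx":0,"ry":0,"rz":0},{"hand":0,"dx":0.2,"dy":0,"dz":13.5,"rx":0,"ry":0,"rz":0},{"hand":0,"dx":0.2,"dy":0,"dz":13.5,"rx":0,"ry":0,"rz":0},{"hand":0,"dx":0.2,"dy":0,"dz":13.5,"rx":0,"ry":0,"rz":0}]' 50; python3 -c "
from h import *
go(SLOT['pepper'],175)"
```

```text
time: 7.4
tool_pos: [627.3, 177.2, 50.6]
tcp_rot: [[-0.063, 0.998, 0.005], [0.998, 0.063, 0.001], [0.001, 0.005, -1.0]]
wrist_force: [-0.6, 0.3, 6.8]
opening: 0.52
gripper_force: 51.7
t7.4 pos [627.3 177.2  50.6] th3.6 -> dx,dy,dz cm [-33.25 -16.39 -12.56] rz 1.92 Fz 6.8 open 0.52 grip 52
```

```bash
python3 -m pendant '[{"hand":0,"dx":0,"dy":0,"dz":-2,"rx":0,"ry":0,"rz":0},{"hand":0,"dx":0,"dy":0,"dz":-5,"rx":0,"ry":0,"rz":0},{"hand":0,"dx":-1,"dy":-0.5,"dz":-8,"rx":0,"ry":0,"rz":0},{"hand":0,"dx":-4,"dy":-2,"dz":-9,"rx":0,"ry":0,"rz":0.3},{"hand":0,"dx":-8,"dy":-4,"dz":-9,"rx":0,"ry":0,"rz":0.6},{"hand":0,"dx":-12,"dy":-6,"dz":-9,"rx":0,"ry":0,"rz":0.9},{"hand":0,"dx":-16,"dy":-8,"dz":-9,"rx":0,"ry":0,"rz":1.2},{"hand":0,"dx":-20,"dy":-10,"dz":-9,"rx":0,"ry":0,"rz":1.5},{"hand":0,"dx":-24,"dy":-12,"dz":-9,"rx":0,"ry":0,"rz":1.9},{"hand":0,"dx":-28,"dy":-14,"dz":-9,"rx":0,"ry":0,"rz":1.92},{"hand":0,"dx":-31,"dy":-15.5,"dz":-9,"rx":0,"ry":0,"rz":1.92},{"hand":0,"dx":-33.1,"dy":-16.4,"dz":-9,"rx":0,"ry":0,"rz":1.92}]'; python3 -c "
from h import *
go(SLOT['pepper'],58)"
```

```text
time: 8.6
tool_pos: [480.8, -166.0, 137.4]
tcp_rot: [[0.107, 0.994, -0.0], [0.994, -0.107, -0.0], [-0.001, -0.0, -1.0]]
wrist_force: [0.3, -0.9, -1.4]
opening: 0.521
gripper_force: 51.6
t8.6 pos [ 480.8 -166.   137.4] th-6.1 -> dx,dy,dz cm [0.13 0.29 7.94] rz -0.03 Fz -1.4 open 0.52 grip 52
```

```bash
python3 -m pendant '[{"hand":0,"dx":0.2,"dy":0.2,"dz":0,"rx":0,"ry":0,"rz":0},{"hand":0,"dx":0.2,"dy":0.2,"dz":2,"rx":0,"ry":0,"rz":0},{"hand":0,"dx":0.2,"dy":0.2,"dz":4.5,"rx":0,"ry":0,"rz":0},{"hand":0,"dx":0.2,"dy":0.2,"dz":6.5,"rx":0,"ry":0,"rz":0},{"hand":0,"dx":0.2,"dy":0.2,"dz":7.4,"rx":0,"ry":0,"rz":0},{"hand":0,"dx":0.2,"dy":0.2,"dz":7.7,"rx":0,"ry":0,"rz":0},{"hand":0,"dx":0.2,"dy":0.2,"dz":7.9,"rx":0,"ry":0,"rz":0},{"hand":0,"dx":0.2,"dy":0.2,"dz":8,"rx":0,"ry":0,"rz":0},{"hand":0,"dx":0.2,"dy":0.2,"dz":8.1,"rx":0,"ry":0,"rz":0},{"hand":0,"dx":0.2,"dy":0.2,"dz":8.1,"rx":0,"ry":0,"rz":0}]'; python3 -c "
from h import *
go(SLOT['pepper'],56.6)"
```

```text
time: 9.6
tool_pos: [485.0, -162.4, 57.1]
tcp_rot: [[0.105, 0.995, 0.001], [0.995, -0.105, -0.001], [-0.0, 0.001, -1.0]]
wrist_force: [0.2, 0.2, -0.7]
opening: 0.522
gripper_force: 51.6
t9.6 pos [ 485.  -162.4   57.1] th-6.0 -> dx,dy,dz cm [-0.28 -0.09  0.05] rz -0.00 Fz -0.7 open 0.52 grip 52
```

```bash
python3 -m pendant '[{"hand":0,"dx":0,"dy":0,"dz":0.1,"rx":0,"ry":0,"rz":0},{"hand":0,"dx":0,"dy":0,"dz":0.2,"rx":0,"ry":0,"rz":0},{"hand":0,"dx":0,"dy":0,"dz":0.2,"rx":0,"ry":0,"rz":0}]'; python3 -c "
from h import *
go(OBJ['salt'],180)"
```

```text
time: 9.9
tool_pos: [485.1, -162.5, 56.4]
tcp_rot: [[0.105, 0.995, 0.002], [0.995, -0.105, -0.001], [-0.001, 0.002, -1.0]]
wrist_force: [-2.0, 1.4, 5.7]
opening: 0.523
gripper_force: 52.4
t9.9 pos [ 485.1 -162.5   56.4] th-6.0 -> dx,dy,dz cm [  2.57  14.67 -12.33] rz -6.20 Fz 5.7 open 0.52 grip 52
```

```bash
python3 -m pendant '[{"hand":1,"dx":0,"dy":0,"dz":0,"rx":0,"ry":0,"rz":0},{"hand":1,"dx":0,"dy":0,"dz":0,"rx":0,"ry":0,"rz":0},{"hand":1,"dx":0,"dy":0,"dz":0,"rx":0,"ry":0,"rz":0},{"hand":1,"dx":0,"dy":0,"dz":0,"rx":0,"ry":0,"rz":0},{"hand":1,"dx":0,"dy":0,"dz":-3,"rx":0,"ry":0,"rz":0},{"hand":1,"dx":0,"dy":0,"dz":-7,"rx":0,"ry":0,"rz":0},{"hand":1,"dx":0,"dy":0,"dz":-11,"rx":0,"ry":0,"rz":0},{"hand":1,"dx":0.6,"dy":4,"dz":-12.3,"rx":0,"ry":0,"rz":-1.5},{"hand":1,"dx":1.4,"dy":8,"dz":-12.3,"rx":0,"ry":0,"rz":-3},{"hand":1,"dx":2,"dy":12,"dz":-12.3,"rx":0,"ry":0,"rz":-4.6},{"hand":1,"dx":2.6,"dy":14.7,"dz":-12.3,"rx":0,"ry":0,"rz":-6.2},{"hand":1,"dx":2.6,"dy":14.7,"dz":-12.3,"rx":0,"ry":0,"rz":-6.2}]'; python3 -m pendant '[{"hand":1,"dx":0,"dy":0,"dz":0,"rx":0,"ry":0,"rz":0},{"hand":1,"dx":0,"dy":0,"dz":0,"rx":0,"ry":0,"rz":0}]';python3 -c "
from h import *
go(OBJ['salt'],34)"
```

```text
time: 11.1
tool_pos: [635.8, -150.9, 174.3]
tcp_rot: [[-0.425, 0.905, -0.002], [0.905, 0.425, 0.001], [0.002, -0.001, -1.0]]
wrist_force: [-0.9, 0.1, -0.2]
opening: 0.997
gripper_force: 0.0
time: 11.3
tool_pos: [632.5, -151.7, 177.4]
tcp_rot: [[-0.421, 0.907, -0.001], [0.907, 0.421, -0.0], [0.0, -0.001, -1.0]]
wrist_force: [0.6, 0.4, 1.1]
opening: 0.998
gripper_force: 0.0
t11.3 pos [ 632.5 -151.7  177.4] th24.9 -> dx,dy,dz cm [-0.08  0.07 14.34] rz -0.02 Fz 1.1 open 1.00 grip 0
```

```bash
python3 -m pendant '[{"hand":1,"dx":0,"dy":0.1,"dz":4,"rx":0,"ry":0,"rz":0},{"hand":1,"dx":0,"dy":0.1,"dz":8,"rx":0,"ry":0,"rz":0},{"hand":1,"dx":0,"dy":0.1,"dz":12,"rx":0,"ry":0,"rz":0},{"hand":1,"dx":0,"dy":0.1,"dz":14.2,"rx":0,"ry":0,"rz":0},{"hand":1,"dx":0,"dy":0.1,"dz":14.2,"rx":0,"ry":0,"rz":0},{"hand":0,"dx":0,"dy":0.1,"dz":14.2,"rx":0,"ry":0,"rz":0},{"hand":0,"dx":0,"dy":0.1,"dz":14.2,"rx":0,"ry":0,"rz":0},{"hand":0,"dx":0,"dy":0.1,"dz":14.2,"rx":0,"ry":0,"rz":0},{"hand":0,"dx":0,"dy":0.1,"dz":14.2,"rx":0,"ry":0,"rz":0},{"hand":0,"dx":0,"dy":0.1,"dz":14.2,"rx":0,"ry":0,"rz":0},{"hand":0,"dx":0,"dy":0.1,"dz":14.2,"rx":0,"ry":0,"rz":0},{"hand":0,"dx":0,"dy":0.1,"dz":14.2,"rx":0,"ry":0,"rz":0}]' 60; python3 -c "
from h import *
go(SLOT['salt'],150)"
```

```text
time: 12.5
tool_pos: [636.3, -152.3, 39.1]
tcp_rot: [[-0.422, 0.906, 0.005], [0.906, 0.422, -0.002], [-0.004, 0.004, -1.0]]
wrist_force: [-1.7, -0.4, 7.0]
opening: 0.712
gripper_force: 66.2
t12.5 pos [ 636.3 -152.3   39.1] th25.0 -> dx,dy,dz cm [ -0.26 -17.61 -11.15] rz 6.20 Fz 7.0 open 0.71 grip 66
```

```bash
python3 -m pendant '[{"hand":0,"dx":0,"dy":0,"dz":-2,"rx":0,"ry":0,"rz":0},{"hand":0,"dx":0,"dy":0,"dz":-5,"rx":0,"ry":0,"rz":0},{"hand":0,"dx":0,"dy":0,"dz":-9,"rx":0,"ry":0,"rz":0},{"hand":0,"dx":0,"dy":0,"dz":-12,"rx":0,"ry":0,"rz":0.5},{"hand":0,"dx":0,"dy":-2,"dz":-12.3,"rx":0,"ry":0,"rz":1.5},{"hand":0,"dx":0,"dy":-5,"dz":-12.3,"rx":0,"ry":0,"rz":3},{"hand":0,"dx":-0.1,"dy":-8,"dz":-12.3,"rx":0,"ry":0,"rz":4.4},{"hand":0,"dx":-0.2,"dy":-11.5,"dz":-12.3,"rx":0,"ry":0,"rz":5.6},{"hand":0,"dx":-0.2,"dy":-14.5,"dz":-12.3,"rx":0,"ry":0,"rz":6.2},{"hand":0,"dx":-0.2,"dy":-16.5,"dz":-12.3,"rx":0,"ry":0,"rz":6.2},{"hand":0,"dx":-0.2,"dy":-17.5,"dz":-12.3,"rx":0,"ry":0,"rz":6.2},{"hand":0,"dx":-0.2,"dy":-17.5,"dz":-12.3,"rx":0,"ry":0,"rz":6.2}]';python3 -m pendant '[{"hand":0,"dx":0,"dy":0,"dz":0,"rx":0,"ry":0,"rz":0},{"hand":0,"dx":0,"dy":0,"dz":0,"rx":0,"ry":0,"rz":0}]'; python3 -c "
from h import *
cv2.imwrite('pics/c.png',cams.grab_frame('scene')[100:340,130:430,::-1].repeat(2,0).repeat(2,1))
go(SLOT['salt'],46)"
```

```text
time: 13.7
tool_pos: [476.0, -227.4, 158.6]
tcp_rot: [[0.106, 0.994, 0.001], [0.994, -0.106, -0.0], [-0.0, 0.001, -1.0]]
wrist_force: [0.5, -0.2, -2.9]
opening: 0.708
gripper_force: 65.9
time: 13.9
tool_pos: [477.5, -226.6, 158.3]
tcp_rot: [[0.104, 0.995, 0.001], [0.995, -0.104, 0.0], [0.0, 0.001, -1.0]]
wrist_force: [0.2, -0.4, -2.3]
opening: 0.707
gripper_force: 65.9
t13.9 pos [ 477.4 -226.5  158.2] th-5.9 -> dx,dy,dz cm [-2.300e-01 -1.000e-02  1.122e+01] rz 0.01 Fz -2.2 open 0.71 grip 66
```

View pics/c.png

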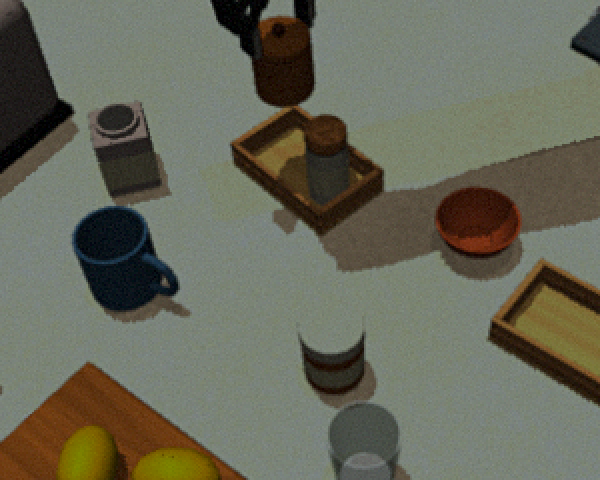

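Salt hangs upright above the short crate, and the pepper stands in it. Lowering.

```bash
python3 -m pendant '[{"hand":0,"dx":-0.2,"dy":0,"dz":3,"rx":0,"ry":0,"rz":0},{"hand":0,"dx":-0.2,"dy":0,"dz":6,"rx":0,"ry":0,"rz":0},{"hand":0,"dx":-0.2,"dy":0,"dz":8.5,"rx":0,"ry":0,"rz":0},{"hand":0,"dx":-0.2,"dy":0,"dz":10,"rx":0,"ry":0,"rz":0},{"hand":0,"dx":-0.2,"dy":0,"dz":10.7,"rx":0,"ry":0,"rz":0},{"hand":0,"dx":-0.2,"dy":0,"dz":11,"rx":0,"ry":0,"rz":0},{"hand":0,"dx":-0.2,"dy":0,"dz":11.15,"rx":0,"ry":0,"rz":0},{"hand":0,"dx":-0.2,"dy":0,"dz":11.3,"rx":0,"ry":0,"rz":0},{"hand":0,"dx":-0.2,"dy":0,"dz":11.4,"rx":0,"ry":0,"rz":0},{"hand":0,"dx":-0.2,"dy":0,"dz":11.4,"rx":0,"ry":0,"rz":0}]'; python3 -c "
from h import *
go(SLOT['salt'],45.1)"
```

```text
time: 14.95
tool_pos: [477.0, -229.4, 45.2]
tcp_rot: [[0.105, 0.995, 0.002], [0.995, -0.105, -0.001], [-0.001, 0.002, -1.0]]
wrist_force: [0.9, -0.8, -0.6]
opening: 0.715
gripper_force: 66.1
t14.9 pos [ 477.  -229.4   45.2] th-6.0 -> dx,dy,dz cm [0.06 0.   0.01] rz -0.00 Fz -0.6 open 0.71 grip 66
```

```bash
python3 -m pendant '[{"hand":0,"dx":0,"dy":0,"dz":0.15,"rx":0,"ry":0,"rz":0},{"hand":1,"dx":0,"dy":0,"dz":0.15,"rx":0,"ry":0,"rz":0},{"hand":1,"dx":0,"dy":0,"dz":0.15,"rx":0,"ry":0,"rz":0},{"hand":1,"dx":0,"dy":0,"dz":0.15,"rx":0,"ry":0,"rz":0},{"hand":1,"dx":0,"dy":0,"dz":0.1,"rx":0,"ry":0,"rz":0},{"hand":1,"dx":0,"dy":0,"dz":-3,"rx":0,"ry":0,"rz":0},{"hand":1,"dx":0,"dy":0,"dz":-7,"rx":0,"ry":0,"rz":0},{"hand":1,"dx":0,"dy":0,"dz":-11,"rx":0,"ry":0,"rz":0},{"hand":1,"dx":-2,"dy":2.5,"dz":-14,"rx":0,"ry":0,"rz":1},{"hand":1,"dx":-5,"dy":6,"dz":-14,"rx":0,"ry":0,"rz":2.5},{"hand":1,"dx":-8,"dy":9.5,"dz":-14,"rx":0,"ry":0,"rz":4},{"hand":1,"dx":-11.8,"dy":14.2,"dz":-14,"rx":0,"ry":0,"rz":5.5}]';python3 -m pendant '[{"hand":1,"dx":0,"dy":0,"dz":0,"rx":0,"ry":0,"rz":0},{"hand":1,"dx":0,"dy":0,"dz":0,"rx":0,"ry":0,"rz":0},{"hand":1,"dx":0,"dy":0,"dz":0,"rx":0,"ry":0,"rz":0}]'; python3 -c "
from h import *
cv2.imwrite('pics/d.png',cams.grab_frame('scene')[100:340,130:430,::-1].repeat(2,0).repeat(2,1))
go(OBJ['tin'],38)"
```

```text
time: 16.15
tool_pos: [599.0, -355.0, 185.3]
tcp_rot: [[0.556, 0.831, 0.001], [0.831, -0.556, -0.001], [-0.0, 0.002, -1.0]]
wrist_force: [1.1, -0.5, 1.0]
opening: 1.003
gripper_force: 0.0
time: 16.45
tool_pos: [597.3, -353.1, 185.0]
tcp_rot: [[0.551, 0.834, -0.0], [0.834, -0.551, 0.0], [0.0, -0.0, -1.0]]
wrist_force: [-0.8, 0.1, 1.1]
opening: 1.002
gripper_force: 0.0
t16.5 pos [ 597.3 -353.   186.3] th-33.5 -> dx,dy,dz cm [-0.3   1.19 14.84] rz 0.03 Fz 1.2 open 1.00 grip 0
```

View pics/d.png

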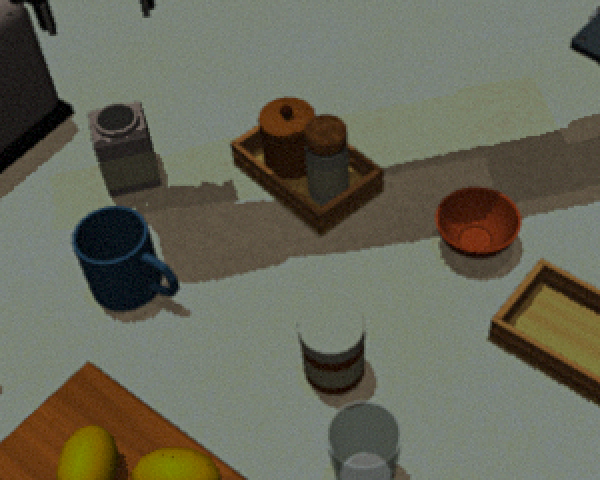

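Both seasoning pieces stand in the short crate. Now the tin.

```bash
python3 -m pendant '[{"hand":1,"dx":-0.3,"dy":1.2,"dz":2,"rx":0,"ry":0,"rz":0},{"hand":1,"dx":-0.3,"dy":1.2,"dz":6,"rx":0,"ry":0,"rz":0},{"hand":1,"dx":-0.3,"dy":1.2,"dz":10,"rx":0,"ry":0,"rz":0},{"hand":1,"dx":-0.3,"dy":1.2,"dz":13,"rx":0,"ry":0,"rz":0},{"hand":1,"dx":-0.3,"dy":1.2,"dz":14.8,"rx":0,"ry":0,"rz":0},{"hand":1,"dx":-0.3,"dy":1.2,"dz":14.8,"rx":0,"ry":0,"rz":0},{"hand":1,"dx":-0.3,"dy":1.2,"dz":14.8,"rx":0,"ry":0,"rz":0}]'; python3 -c "
from h import *
go(OBJ['tin'],38)"
```

```text
time: 17.2
tool_pos: [606.1, -362.4, 39.1]
tcp_rot: [[0.551, 0.834, 0.002], [0.834, -0.551, -0.002], [-0.0, 0.003, -1.0]]
wrist_force: [-0.3, 0.0, -0.1]
opening: 0.997
gripper_force: 0.0
t17.2 pos [ 606.1 -362.4   39.1] th-33.5 -> dx,dy,dz cm [ 0.01 -0.04  0.11] rz 0.03 Fz -0.1 open 1.00 grip 0
```

```bash
python3 -m pendant '[{"hand":0,"dx":0,"dy":0,"dz":0,"rx":0,"ry":0,"rz":0},{"hand":0,"dx":0,"dy":0,"dz":0,"rx":0,"ry":0,"rz":0},{"hand":0,"dx":0,"dy":0,"dz":0,"rx":0,"ry":0,"rz":0},{"hand":0,"dx":0,"dy":0,"dz":0,"rx":0,"ry":0,"rz":0},{"hand":0,"dx":0,"dy":0,"dz":0,"rx":0,"ry":0,"rz":0},{"hand":0,"dx":0,"dy":0,"dz":0,"rx":0,"ry":0,"rz":0},{"hand":0,"dx":0,"dy":0,"dz":0,"rx":0,"ry":0,"rz":0}]'; python3 -c "
from h import *
go(SLOT['tin'],160)"
```

```text
time: 17.9
tool_pos: [607.2, -363.7, 40.2]
tcp_rot: [[0.552, 0.834, 0.003], [0.834, -0.552, -0.002], [-0.0, 0.004, -1.0]]
wrist_force: [-1.4, 1.3, 6.4]
opening: 0.688
gripper_force: 65.9
t17.9 pos [ 607.2 -363.7   40.2] th-33.5 -> dx,dy,dz cm [ 34.11 -37.94 -12.14] rz -7.42 Fz 6.4 open 0.69 grip 66
```

```bash
python3 -m pendant '[{"hand":0,"dx":0,"dy":0,"dz":-2,"rx":0,"ry":0,"rz":0},{"hand":0,"dx":0,"dy":0,"dz":-5,"rx":0,"ry":0,"rz":0},{"hand":0,"dx":0,"dy":0,"dz":-9,"rx":0,"ry":0,"rz":0},{"hand":0,"dx":0.7,"dy":-0.8,"dz":-12,"rx":0,"ry":0,"rz":-0.3},{"hand":0,"dx":2.5,"dy":-2.8,"dz":-12.5,"rx":0,"ry":0,"rz":-1},{"hand":0,"dx":5,"dy":-5.6,"dz":-12.5,"rx":0,"ry":0,"rz":-1.8},{"hand":0,"dx":7.7,"dy":-8.6,"dz":-12.5,"rx":0,"ry":0,"rz":-2.6},{"hand":0,"dx":10.4,"dy":-11.6,"dz":-12.5,"rx":0,"ry":0,"rz":-3.4},{"hand":0,"dx":13.1,"dy":-14.6,"dz":-12.5,"rx":0,"ry":0,"rz":-4.2},{"hand":0,"dx":15.8,"dy":-17.6,"dz":-12.5,"rx":0,"ry":0,"rz":-5},{"hand":0,"dx":18.5,"dy":-20.6,"dz":-12.5,"rx":0,"ry":0,"rz":-5.8},{"hand":0,"dx":20,"dy":-22.3,"dz":-12.5,"rx":0,"ry":0,"rz":-6.4}]'; python3 -c "
from h import *
go(SLOT['tin'],158)"
```

```text
time: 19.1
tool_pos: [529.7, -70.2, 161.8]
tcp_rot: [[0.022, 1.0, 0.0], [1.0, -0.022, 0.001], [0.001, 0.0, -1.0]]
wrist_force: [0.1, 0.2, -2.4]
opening: 0.688
gripper_force: 65.3
t19.1 pos [529.7 -70.2 161.8] th-1.2 -> dx,dy,dz cm [19.94 -5.52  0.4 ] rz -0.97 Fz -2.4 open 0.69 grip 65
```

```bash
python3 -m pendant '[{"hand":0,"dx":3,"dy":-0.8,"dz":0,"rx":0,"ry":0,"rz":-0.2},{"hand":0,"dx":7,"dy":-1.9,"dz":0,"rx":0,"ry":0,"rz":-0.4},{"hand":0,"dx":11,"dy":-3,"dz":0,"rx":0,"ry":0,"rz":-0.7},{"hand":0,"dx":15,"dy":-4.1,"dz":0,"rx":0,"ry":0,"rz":-0.97},{"hand":0,"dx":18,"dy":-5,"dz":0,"rx":0,"ry":0,"rz":-0.97},{"hand":0,"dx":19.7,"dy":-5.5,"dz":0,"rx":0,"ry":0,"rz":-0.97},{"hand":0,"dx":19.7,"dy":-5.5,"dz":0,"rx":0,"ry":0,"rz":-0.97},{"hand":0,"dx":19.7,"dy":-5.5,"dz":0,"rx":0,"ry":0,"rz":-0.97},{"hand":0,"dx":19.7,"dy":-5.5,"dz":0,"rx":0,"ry":0,"rz":-0.97}]'; python3 -c "
from h import *
go(SLOT['tin'],46.2)"
```

```text
time: 20.0
tool_pos: [481.1, 124.5, 161.4]
tcp_rot: [[-0.057, 0.998, 0.0], [0.998, 0.057, -0.001], [-0.001, 0.0, -1.0]]
wrist_force: [-0.1, 0.0, -2.8]
opening: 0.686
gripper_force: 65.4
t20.0 pos [481.1 124.5 161.4] th3.3 -> dx,dy,dz cm [ 0.61 -0.21 11.52] rz -0.06 Fz -2.8 open 0.69 grip 65
```

```bash
python3 -m pendant '[{"hand":0,"dx":0.5,"dy":-0.2,"dz":1,"rx":0,"ry":0,"rz":-0.06},{"hand":0,"dx":0.5,"dy":-0.2,"dz":4,"rx":0,"ry":0,"rz":-0.06},{"hand":0,"dx":0.5,"dy":-0.2,"dz":7,"rx":0,"ry":0,"rz":-0.06},{"hand":0,"dx":0.5,"dy":-0.2,"dz":7.5,"rx":0,"ry":0,"rz":-0.06},{"hand":0,"dx":0.5,"dy":-0.2,"dz":7.5,"rx":0,"ry":0,"rz":-0.06}]'; python3 -c "
from h import *
go(SLOT['tin'],46.2)"
```

```text
time: 20.5
tool_pos: [476.9, 129.6, 84.5]
tcp_rot: [[-0.063, 0.998, -0.004], [0.998, 0.063, -0.0], [-0.0, -0.004, -1.0]]
wrist_force: [-0.0, -0.3, -2.2]
opening: 0.685
gripper_force: 65.4
t20.5 pos [476.9 129.6  84.5] th3.6 -> dx,dy,dz cm [0.07 0.21 3.83] rz -0.00 Fz -2.2 open 0.68 grip 65
```

```bash
python3 -m pendant '[{"hand":0,"dx":0,"dy":0.1,"dz":1.5,"rx":0,"ry":0,"rz":0},{"hand":0,"dx":0,"dy":0.1,"dz":2.8,"rx":0,"ry":0,"rz":0},{"hand":0,"dx":0,"dy":0.1,"dz":3.3,"rx":0,"ry":0,"rz":0},{"hand":0,"dx":0,"dy":0.1,"dz":3.6,"rx":0,"ry":0,"rz":0},{"hand":0,"dx":0,"dy":0.1,"dz":3.8,"rx":0,"ry":0,"rz":0},{"hand":0,"dx":0,"dy":0.1,"dz":3.9,"rx":0,"ry":0,"rz":0},{"hand":0,"dx":0,"dy":0.1,"dz":3.9,"rx":0,"ry":0,"rz":0}]'; python3 -c "
from h import *
go(OBJ['honey'],180)"
```

```text
time: 21.2
tool_pos: [479.8, 130.3, 47.7]
tcp_rot: [[-0.064, 0.998, 0.001], [0.998, 0.064, 0.0], [0.0, 0.001, -1.0]]
wrist_force: [-0.3, 0.4, -2.4]
opening: 0.69
gripper_force: 65.6
t21.2 pos [479.8 130.3  47.7] th3.6 -> dx,dy,dz cm [-14.76  16.56 -13.22] rz 0.01 Fz -2.4 open 0.69 grip 66
```

```bash
python3 -m pendant '[{"hand":0,"dx":0,"dy":0,"dz":0.1,"rx":0,"ry":0,"rz":0},{"hand":0,"dx":0,"dy":0,"dz":0.2,"rx":0,"ry":0,"rz":0},{"hand":0,"dx":0,"dy":0,"dz":0.25,"rx":0,"ry":0,"rz":0}]'; python3 -m pendant '[{"hand":1,"dx":0,"dy":0,"dz":0,"rx":0,"ry":0,"rz":0},{"hand":1,"dx":0,"dy":0,"dz":0,"rx":0,"ry":0,"rz":0},{"hand":1,"dx":0,"dy":0,"dz":0,"rx":0,"ry":0,"rz":0},{"hand":1,"dx":0,"dy":0,"dz":0,"rx":0,"ry":0,"rz":0},{"hand":1,"dx":0,"dy":0,"dz":-3,"rx":0,"ry":0,"rz":0},{"hand":1,"dx":0,"dy":0,"dz":-7,"rx":0,"ry":0,"rz":0},{"hand":1,"dx":0,"dy":0,"dz":-11,"rx":0,"ry":0,"rz":0},{"hand":1,"dx":-2.5,"dy":3,"dz":-13.4,"rx":0,"ry":0,"rz":0},{"hand":1,"dx":-5.5,"dy":6.3,"dz":-13.4,"rx":0,"ry":0,"rz":0},{"hand":1,"dx":-8.5,"dy":9.6,"dz":-13.4,"rx":0,"ry":0,"rz":0},{"hand":1,"dx":-11.5,"dy":13,"dz":-13.4,"rx":0,"ry":0,"rz":0},{"hand":1,"dx":-14.8,"dy":16.6,"dz":-13.4,"rx":0,"ry":0,"rz":0}]'; python3 -m pendant '[{"hand":1,"dx":0,"dy":0,"dz":0,"rx":0,"ry":0,"rz":0},{"hand":1,"dx":0,"dy":0,"dz":0,"rx":0,"ry":0,"rz":0},{"hand":1,"dx":0,"dy":0,"dz":0,"rx":0,"ry":0,"rz":0}]'; python3 -c "
from h import *
cv2.imwrite('pics/e.png',cams.grab_frame('top')[150:350,140:500,::-1].repeat(2,0).repeat(2,1))
go(OBJ['honey'],38)"
```

```text
time: 21.5
tool_pos: [479.9, 130.3, 46.2]
tcp_rot: [[-0.064, 0.998, 0.001], [0.998, 0.064, 0.0], [-0.0, 0.001, -1.0]]
wrist_force: [-3.3, -0.5, 5.8]
opening: 0.69
gripper_force: 66.6
time: 22.7
tool_pos: [655.9, -7.8, 178.9]
tcp_rot: [[-0.064, 0.998, 0.001], [0.998, 0.064, 0.0], [0.0, 0.001, -1.0]]
wrist_force: [0.9, 1.4, 0.6]
opening: 0.998
gripper_force: 0.0
time: 23.0
tool_pos: [654.0, -6.3, 179.0]
tcp_rot: [[-0.064, 0.998, -0.0], [0.998, 0.064, 0.0], [0.0, -0.0, -1.0]]
wrist_force: [-0.8, -0.3, 1.4]
opening: 1.001
gripper_force: 0.0
t23.1 pos [654.   -6.  179.8] th3.7 -> dx,dy,dz cm [-0.05  0.02 14.18] rz 0.02 Fz 0.6 open 1.00 grip 0
```

View pics/e.png

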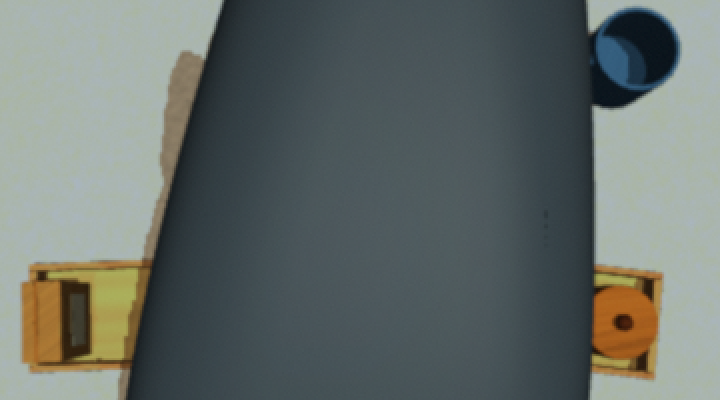

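The arm hides the middle of the view; the carton (crop (60,320)) and salt (crop (625,322)) are standing in place. Honey next.

```bash
python3 -m pendant '[{"hand":1,"dx":0,"dy":0,"dz":4,"rx":0,"ry":0,"rz":0},{"hand":1,"dx":0,"dy":0,"dz":8,"rx":0,"ry":0,"rz":0},{"hand":1,"dx":0,"dy":0,"dz":12,"rx":0,"ry":0,"rz":0},{"hand":1,"dx":0,"dy":0,"dz":14.1,"rx":0,"ry":0,"rz":0},{"hand":1,"dx":0,"dy":0,"dz":14.1,"rx":0,"ry":0,"rz":0},{"hand":0,"dx":0,"dy":0,"dz":14.1,"rx":0,"ry":0,"rz":0},{"hand":0,"dx":0,"dy":0,"dz":14.1,"rx":0,"ry":0,"rz":0},{"hand":0,"dx":0,"dy":0,"dz":14.1,"rx":0,"ry":0,"rz":0},{"hand":0,"dx":0,"dy":0,"dz":14.1,"rx":0,"ry":0,"rz":0},{"hand":0,"dx":0,"dy":0,"dz":14.1,"rx":0,"ry":0,"rz":0},{"hand":0,"dx":0,"dy":0,"dz":14.1,"rx":0,"ry":0,"rz":0},{"hand":0,"dx":0,"dy":0,"dz":14.1,"rx":0,"ry":0,"rz":0}]' 70; python3 -c "
from h import *
go(SLOT['honey'],160)"
```

```text
time: 24.25
tool_pos: [656.8, -6.8, 42.0]
tcp_rot: [[-0.064, 0.998, 0.006], [0.998, 0.064, -0.0], [-0.0, 0.006, -1.0]]
wrist_force: [-1.7, 0.3, 7.9]
opening: 0.695
gripper_force: 76.8
t24.2 pos [656.8  -6.8  42. ] th3.7 -> dx,dy,dz cm [ 21.72 -16.81 -11.91] rz 0.01 Fz 7.9 open 0.69 grip 77
```

```bash
python3 -m pendant '[{"hand":0,"dx":0,"dy":0,"dz":-2,"rx":0,"ry":0,"rz":0},{"hand":0,"dx":0,"dy":0,"dz":-5,"rx":0,"ry":0,"rz":0},{"hand":0,"dx":0,"dy":0,"dz":-9,"rx":0,"ry":0,"rz":0},{"hand":0,"dx":0.5,"dy":-0.5,"dz":-12,"rx":0,"ry":0,"rz":0},{"hand":0,"dx":3,"dy":-2.3,"dz":-12.5,"rx":0,"ry":0,"rz":0},{"hand":0,"dx":6,"dy":-4.6,"dz":-12.5,"rx":0,"ry":0,"rz":0},{"hand":0,"dx":9.5,"dy":-7.3,"dz":-12.5,"rx":0,"ry":0,"rz":0},{"hand":0,"dx":13,"dy":-10,"dz":-12.5,"rx":0,"ry":0,"rz":0},{"hand":0,"dx":16.5,"dy":-12.8,"dz":-12.5,"rx":0,"ry":0,"rz":0},{"hand":0,"dx":19.5,"dy":-15,"dz":-12.5,"rx":0,"ry":0,"rz":0},{"hand":0,"dx":21.6,"dy":-16.6,"dz":-12.5,"rx":0,"ry":0,"rz":0},{"hand":0,"dx":21.6,"dy":-16.6,"dz":-12.5,"rx":0,"ry":0,"rz":0}]'; python3 -m pendant '[{"hand":0,"dx":0,"dy":0,"dz":0,"rx":0,"ry":0,"rz":0},{"hand":0,"dx":0,"dy":0,"dz":0,"rx":0,"ry":0,"rz":0},{"hand":0,"dx":0,"dy":0,"dz":0,"rx":0,"ry":0,"rz":0}]';python3 -c "
from h import *
cv2.imwrite('pics/f.png',cams.grab_frame('scene')[120:340,330:530,::-1].repeat(2,0).repeat(2,1))
go(SLOT['honey'],48)"
```

```text
time: 25.45
tool_pos: [472.5, 200.7, 163.0]
tcp_rot: [[-0.068, 0.998, -0.002], [0.998, 0.068, 0.001], [0.002, -0.001, -1.0]]
wrist_force: [0.7, -0.4, -4.6]
opening: 0.694
gripper_force: 77.0
time: 25.75
tool_pos: [475.9, 197.3, 162.7]
tcp_rot: [[-0.062, 0.998, 0.0], [0.998, 0.062, -0.0], [-0.0, 0.0, -1.0]]
wrist_force: [0.8, -1.0, -3.4]
opening: 0.692
gripper_force: 77.0
t25.8 pos [475.8 197.3 162.7] th3.5 -> dx,dy,dz cm [ 0.21 -0.12 11.47] rz -0.01 Fz -4.6 open 0.69 grip 77
```

View pics/f.png

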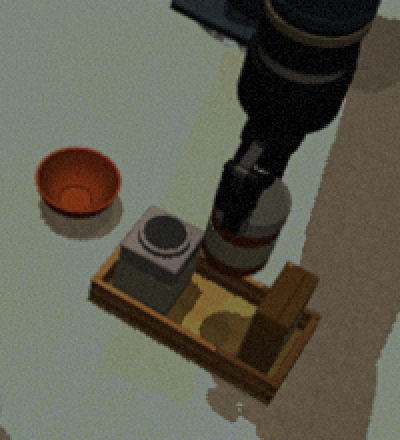

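The tin and carton stand at opposite ends with a gap between them, and the honey hangs upright above it. I lower it to just above the carton top, settle, then insert.

```bash
python3 -m pendant '[{"hand":0,"dx":0.2,"dy":-0.1,"dz":0.5,"rx":0,"ry":0,"rz":0},{"hand":0,"dx":0.2,"dy":-0.1,"dz":1,"rx":0,"ry":0,"rz":0},{"hand":0,"dx":0.2,"dy":-0.1,"dz":1,"rx":0,"ry":0,"rz":0},{"hand":0,"dx":0.2,"dy":-0.1,"dz":1,"rx":0,"ry":0,"rz":0},{"hand":0,"dx":0.2,"dy":-0.1,"dz":1,"rx":0,"ry":0,"rz":0}]';python3 -c "
from h import *
go(SLOT['honey'],48)"
```

```text
time: 26.3
tool_pos: [474.1, 200.0, 152.8]
tcp_rot: [[-0.064, 0.998, 0.0], [0.998, 0.064, -0.0], [-0.0, 0.0, -1.0]]
wrist_force: [-0.1, -0.5, -2.7]
opening: 0.695
gripper_force: 77.0
t26.3 pos [474.1 200.  152.8] th3.6 -> dx,dy,dz cm [-0.08  0.03 10.48] rz 0.01 Fz -2.7 open 0.69 grip 77
```

```bash
python3 -m pendant '[{"hand":0,"dx":-0.05,"dy":0,"dz":2,"rx":0,"ry":0,"rz":0},{"hand":0,"dx":-0.05,"dy":0,"dz":4,"rx":0,"ry":0,"rz":0},{"hand":0,"dx":-0.05,"dy":0,"dz":6,"rx":0,"ry":0,"rz":0},{"hand":0,"dx":-0.05,"dy":0,"dz":8,"rx":0,"ry":0,"rz":0},{"hand":0,"dx":-0.05,"dy":0,"dz":9.2,"rx":0,"ry":0,"rz":0},{"hand":0,"dx":-0.05,"dy":0,"dz":9.8,"rx":0,"ry":0,"rz":0},{"hand":0,"dx":-0.05,"dy":0,"dz":10.2,"rx":0,"ry":0,"rz":0},{"hand":0,"dx":-0.05,"dy":0,"dz":10.4,"rx":0,"ry":0,"rz":0},{"hand":0,"dx":-0.05,"dy":0,"dz":10.5,"rx":0,"ry":0,"rz":0},{"hand":0,"dx":-0.05,"dy":0,"dz":10.55,"rx":0,"ry":0,"rz":0},{"hand":0,"dx":-0.05,"dy":0,"dz":10.55,"rx":0,"ry":0,"rz":0}]';python3 -c "
from h import *
go(SLOT['honey'],48)"
```

```text
time: 27.4
tool_pos: [474.7, 199.7, 48.1]
tcp_rot: [[-0.064, 0.998, 0.002], [0.998, 0.064, 0.0], [0.0, 0.002, -1.0]]
wrist_force: [-0.7, 0.8, -2.1]
opening: 0.698
gripper_force: 77.2
t27.4 pos [474.7 199.7  48.1] th3.6 -> dx,dy,dz cm [-0.04 -0.03  0.01] rz 0.01 Fz -2.1 open 0.70 grip 77
```

Then a last 2 mm down, release, lift, and swing aside so the top camera can see.

```bash
python3 -m pendant '[{"hand":0,"dx":0,"dy":0,"dz":0.1,"rx":0,"ry":0,"rz":0},{"hand":0,"dx":0,"dy":0,"dz":0.2,"rx":0,"ry":0,"rz":0},{"hand":0,"dx":0,"dy":0,"dz":0.2,"rx":0,"ry":0,"rz":0}]'; python3 -m pendant '[{"hand":1,"dx":0,"dy":0,"dz":0,"rx":0,"ry":0,"rz":0},{"hand":1,"dx":0,"dy":0,"dz":0,"rx":0,"ry":0,"rz":0},{"hand":1,"dx":0,"dy":0,"dz":0,"rx":0,"ry":0,"rz":0},{"hand":1,"dx":0,"dy":0,"dz":0,"rx":0,"ry":0,"rz":0},{"hand":1,"dx":0,"dy":0,"dz":-3,"rx":0,"ry":0,"rz":0},{"hand":1,"dx":0,"dy":0,"dz":-7,"rx":0,"ry":0,"rz":0},{"hand":1,"dx":0,"dy":0,"dz":-11,"rx":0,"ry":0,"rz":0},{"hand":1,"dx":0,"dy":0,"dz":-15,"rx":0,"ry":0,"rz":0},{"hand":1,"dx":4,"dy":-3,"dz":-16,"rx":0,"ry":0,"rz":0},{"hand":1,"dx":8,"dy":-6,"dz":-16,"rx":0,"ry":0,"rz":0},{"hand":1,"dx":12,"dy":-9,"dz":-16,"rx":0,"ry":0,"rz":0},{"hand":1,"dx":16,"dy":-12,"dz":-16,"rx":0,"ry":0,"rz":0}]'; python3 -m pendant '[{"hand":1,"dx":4,"dy":-4,"dz":0,"rx":0,"ry":0,"rz":0},{"hand":1,"dx":8,"dy":-8,"dz":0,"rx":0,"ry":0,"rz":0},{"hand":1,"dx":12,"dy":-12,"dz":0,"rx":0,"ry":0,"rz":0},{"hand":1,"dx":12,"dy":-12,"dz":0,"rx":0,"ry":0,"rz":0},{"hand":1,"dx":12,"dy":-12,"dz":0,"rx":0,"ry":0,"rz":0}]'; python3 - <<'E'
from h import *
cv2.imwrite('pics/g.png',cams.grab_frame('top')[140:360,120:500,::-1].repeat(2,0).repeat(2,1))
cv2.imwrite('pics/i.png',cams.grab_frame('scene')[:,:,::-1])
E
```

```text
time: 27.7
tool_pos: [474.8, 199.9, 48.0]
tcp_rot: [[-0.064, 0.998, 0.002], [0.998, 0.064, 0.001], [0.001, 0.002, -1.0]]
wrist_force: [-3.1, -0.6, 7.1]
opening: 0.692
gripper_force: 78.3
time: 28.9
tool_pos: [343.8, 352.1, 205.7]
tcp_rot: [[-0.063, 0.998, 0.001], [0.998, 0.063, 0.001], [0.001, 0.001, -1.0]]
wrist_force: [0.6, 0.6, 0.4]
opening: 0.999
gripper_force: 0.0
time: 29.4
tool_pos: [214.9, 464.6, 205.0]
tcp_rot: [[-0.069, 0.998, -0.001], [0.998, 0.069, 0.0], [0.0, -0.001, -1.0]]
wrist_force: [0.1, -0.2, -0.5]
opening: 0.999
gripper_force: 0.0
```

View pics/g.png

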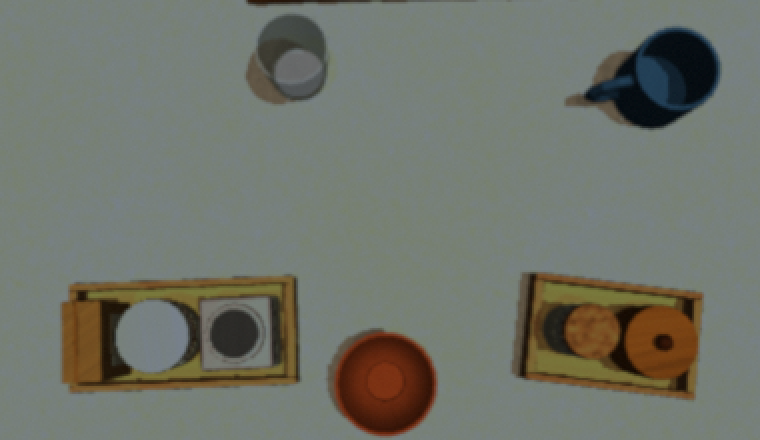

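View pics/i.png

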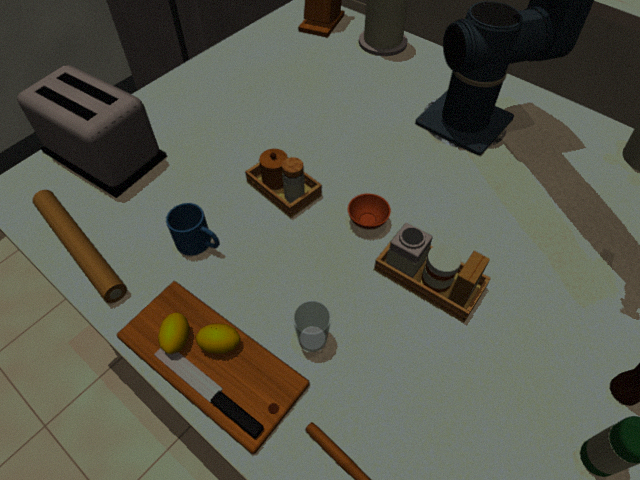

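Both views show all five pieces upright in their rows: tin, honey and carton in the long crate (top crop x about 240, 152, 85), pepper and salt in the short one (590, 662). The glass, mug and bowl are where they started, and the arm is clear. Handing in.

```bash
python3 -c "
from workcell import ctrl
print(ctrl.sign_off())"
```

```text
the job is handed in; nothing more can be done
None
```

Both gift crates are made up and the job is handed in: the final pictures show all five pieces upright in their rows and the glass, mug and bowl where they started, but the hand-in returned no verdict.

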